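# Tip the carry tote so the copper blocks gather by the microscope, and hold it

### The arm

A 6-joint arm with a two-finger parallel gripper is mounted at the origin on the work surface. World frame = base frame: x ahead of the robot, y to its left, z up, the work surface at z = 0. Lengths are in m, angles in rad, forces in N, time in s.
With the tool pointing down it reaches from about 0.275 to 1 m from the base axis. Payload 8.4 kg.
Tool frame: the origin (TCP) lies at the very end of the fingers, on their centre line; the grasp point (between the pads) lies 19 mm behind it; z points along the fingers, y is the line along which they close (so a half turn about z gives the same grasp; the last joint's range is limited). The gripper opens to 85 mm and grips with 20 to 120 N. Pads are 22 mm wide; open, the fingers measure 114 mm over their backs; the gripper's body (76 mm by 85 mm) begins 54 mm behind the grasp point. The pads swing forward as they close: fully open they stand 13 mm farther back than shut.
Start: joints at [-1.232, 0.353, 1.633, -0, 1.155, -0.002], TCP at [0.209, -0.589, 0.231] pointing down, gripper open.
Joint ranges: [-2.63, 2.63], [-0.92, 2.1], [0.06, 2.66], [-1.3, 4.44], [0, 2.69], [-3.02, 3.02]. Speed limits (rad/s): [2.22, 2.22, 2.79, 3.14, 3.14, 3.14].

### API

Orientations are given as a rotation vector (axis times angle).
In Python, from rig import robot gives the robot as it stands.
- The arm moves only by the tool arm_command, never from a script. Its arguments are lists of equal length, an entry for each row: "rot": the turn, a rotation vector about the tool's x, y, z in degrees, a list of three; "offset": the shift along the tool's x, y, z in mm, a list of three; "hand": the finger opening in mm, from 0 to 85.4. A call has 1 to 5 rows; each row shifts and turns the commanded pose from where the row before left it, along the tool's axes as they then stand; what a row does not reach is not made up. A row lasts 1/12 s, in which the tool goes at most 41.7 mm and 7.16 degrees, less where a joint would pass 70% of its speed; a pose out of reach is approached as far as the arm can. A call with a gripper value outside its range is refused whole. The fingers move at their own pace and stop on an object; "grip_force" is the grip in N (left out, the last holds). Time passes only in rows, so rows that do not move let the fingers close. It gives the time, the measured TCP pose, the force, the opening and the grip force at its end, in the units of the state.
- robot.read_state(): the state, without advancing time (a new reading comes with each control period).
- robot.snapshot(name): name is "side" or "top" or "wrist"; returns the picture (480x640x3 uint8, red, green, blue); there is no depth.
- robot.camera_model(name): a dict with "intrinsics" (3x3 intrinsics, pixels), "extrinsics" (4x4, takes a point from world to camera coordinates). Camera axes: x right, y up, looking along -z (the intrinsics and any distortion apply to the point x, -y, -z); pixel columns grow to the right and rows downward; lengths in m; the calibration is good to about 2 mm. A picture is of the moment at which its call begins: read the wrist's pose just before it. camera_model takes no time and is no camera call; for the wrist camera it gives the pose at the moment of the call.
- robot.finish_job(): hands the job in; it is judged then, once.
The state is a dict: "time": time; "q": joint angles; "joint_velocities": joint speeds; "joint_torque": joint torques, N m; "eef_pos": TCP position; "ee_rot": TCP orientation; "contact_force": force on the tool from outside, world axes, zero at the start; "wrist_torque": the same for the moment, N m; "gripper_width": finger opening in m; "grip_force": force on a finger pad.
Only numpy, scipy, OpenCV 4.12 (cv2) and the standard library are available. Lean on these libraries where they do the work, as an engineer would, in place of code of your own. Each camera call takes 0.05 s, during which the arm holds its last target. There are 200 camera calls.

### The job

Pick up the grey carry tote by its handle and tip it so that all five loose copper blocks slide together into the one corner nearest the inspection microscope, without spilling any. Finish while still holding it in the gripper: lifted clear of the bench, still and plainly tilted down towards that corner. Leave the other things on the bench where they are.

Things in the scene. Friction and masses are not known exactly. Their poses are not given: they have to be found in the camera images.
- tote: grey plastic carry tote (all sizes here in mm): 130 (its x) x 180 (its y), walls 40 high and 4 thick, floor 4 thick, open on top, with a rigid arched handle on two uprights (24 wide) on the short end walls. About 0.25 to 0.35 kg.. Origin: centre of its underside; z up, x away from the robot (give or take 18 degrees), y to the left, along the handle.
- tote_handle (a point): middle of the handle's bar, 98 above the tote's underside. The bar is straight and level, runs along the tote's y for 180 and has flat sides: 14 thick (along the tote's x), 16 tall. 50 of free space between the bar and the rim level, all free above.
- corner_left (a point): inner floor corner of the tote on the robot's side, left: at (-61, 86, 4) in the tote's frame
- corner_right (a point): inner floor corner of the tote on the robot's side, right: at (-61, -86, 4) in the tote's frame
- foot_left (a point): outer bottom corner of the tote below corner_left, at (-65, 90, 0) in its frame
- foot_right (a point): outer bottom corner of the tote below corner_right, at (-65, -90, 0) in its frame
- block0: one of five equal loose copper heat-spreader blocks, 18 x 18 x 7, 20 g, lying flat and scattered on the tote's floor. Origin: centre of its underside. Slick: they begin to slide when the floor leans about 8 to 13 degrees, but with the tote tipped straight towards a corner they need 20 to 25 degrees to creep along the walls into it (30 is sure).
- block1: one of five equal loose copper heat-spreader blocks, 18 x 18 x 7, 20 g, lying flat and scattered on the tote's floor. Origin: centre of its underside. Slides like block0.
- block2: one of five equal loose copper heat-spreader blocks, 18 x 18 x 7, 20 g, lying flat and scattered on the tote's floor. Origin: centre of its underside. Slides like block0.
- block3: one of five equal loose copper heat-spreader blocks, 18 x 18 x 7, 20 g, lying flat and scattered on the tote's floor. Origin: centre of its underside. Slides like block0.
- block4: one of five equal loose copper heat-spreader blocks, 18 x 18 x 7, 20 g, lying flat and scattered on the tote's floor. Origin: centre of its underside. Slides like block0.
- microscope: small inspection microscope on a stand, 110 x 90 black base plate, round silver barrel, 190 high, fixed to the bench on the robot's side of the tote, to its left or right (about 130 nearer the robot and 250 sideways of the tote's centre). The nearest corner of the tote is thus corner_left when it stands on the left, corner_right when on the right. Origin: centre of its underside.
- solder_station: soldering station, grey box 120 x 90 x 75 with an iron in its holder, 140 high in all, fixed to the bench on the other side than the microscope. Origin: centre of its underside.
- screwdriver: bystander: screwdriver, 170 long, black handle, lying on the far side of the tote
- board: bystander: bare circuit board, 80 x 60 x 10 high, lying to the left of the tote
- phone: bystander: black smartphone, 148 x 71 x 8, lying to the right of the tote
- spool: bystander: upright spool, 60 diameter, 46 high, far left of the tote
- flux_bottle: bystander: small amber bottle, 38 diameter, 85 high, far right of the tote
- mouse: bystander: black computer mouse, 105 x 62 x 22, right of the phone
- tweezers: bystander: steel tweezers, 125 long, 6 high, lying on the near side of the tote
Things that resemble listed ones, but are neither listed nor needed, are in the scene too. Leave any yellow look-alike of the microscope alone. Leave any yellow look-alike of the tote alone.

How it is judged:
By the outcome, as a careful person would: the job done as asked, in the order asked, and still so for the second after the job is handed in, while the arm keeps its last pose, push and grip.
It also fails if it takes over 40 s, if anything falls off the work surface, if the arm or the gripper's body presses on something with over 40 N, if the wrist force passes 120 N, or if a joint passes its speed limit or range.

## Working session

There is one attempt and no reset: what is moved stays moved. The work goes in short steps, Python scripts to look and compute and a tool call to move; the robot and the scene stay as the last step left them, time stands still between calls to the robot, and variables do not carry over. Pictures are saved under pics/ and viewed, at most 10 in all, crops included, and the job is handed in when it is done.

Besides the shell and the picture viewer there is one more tool, called after "Emit:" as name(argument=value, ...), one argument or row to a line, values as JSON. arm_command: Moves the arm, as the interface text tells. Its arguments: {"type":"object","properties":{"rot":{"type":"array"},"offset":{"type":"array"},"hand":{"type":"array"},"grip_force":{"type":"number"}},"required":["rot","offset","hand"]}

```bash
mkdir -p pics; python3 - <<'E'
from rig import robot
import cv2
for n in("top","side"):
    cv2.imwrite(f"pics/{n}0.png",robot.snapshot(n)[:,:,::-1])
    c=robot.camera_model(n);print(n,c["intrinsics"],c["extrinsics"],c.keys())
s=robot.read_state();print(s["time"],s["eef_pos"],s["ee_rot"],s["gripper_width"])
E
```

```text
top [[553.01045972   0.         325.86758465]
 [  0.         553.01045972 242.97848686]
 [  0.           0.           1.        ]] [[-0.02585499 -0.99951408 -0.01741044 -0.01332327]
 [ 0.99362304 -0.02760686  0.10932112 -0.49884701]
 [-0.10974865 -0.01447292  0.993854   -1.43675387]
 [ 0.          0.          0.          1.        ]] dict_keys(['intrinsics', 'extrinsics'])
side [[615.03139965   0.         310.400768  ]
 [  0.         615.03139965 243.96821925]
 [  0.           0.           1.        ]] [[-0.95926108 -0.2819449   0.01803478  0.46616397]
 [ 0.20251292 -0.64169153  0.73974354 -0.18508602]
 [-0.19699416  0.71325946  0.67264719 -1.53807569]
 [ 0.          0.          0.          1.        ]] dict_keys(['intrinsics', 'extrinsics'])
0.1 [ 0.20876978 -0.58865881  0.23064151] [-3.09488133e+00 -5.32581957e-01  3.05602640e-04] 0.08561718741496668
```

View pics/top0.png

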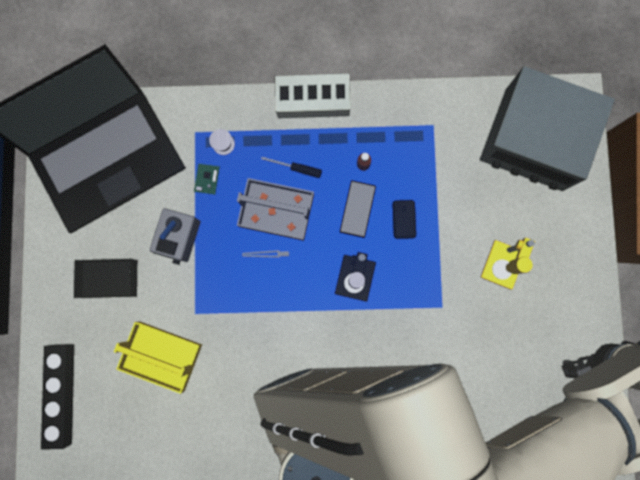

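View pics/side0.png

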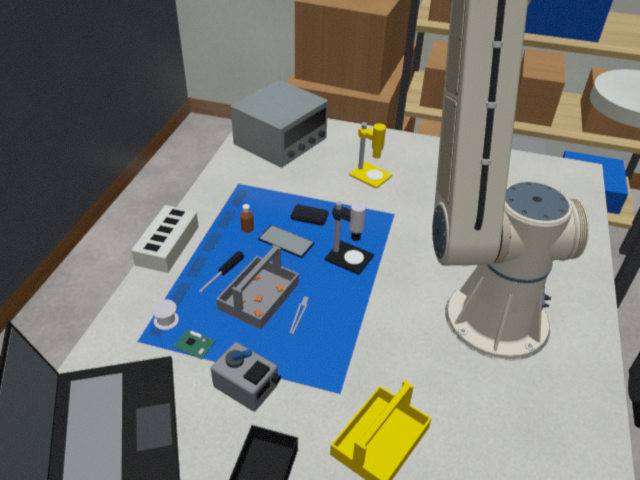

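The top view has two totes: the grey one at (275,210) fits the description, and the yellow one at (158,355) is the look-alike. It also has two microscopes: the black-base one at (355,280), nearer the robot and to the tote's right, fits, and the yellow one at (508,265) is the look-alike. The solder station at (175,235) is on the left, so the target is corner_right. I'll confirm this in an enlarged crop.

```bash
python3 - <<'E'
import cv2
i=cv2.imread("pics/top0.png")[165:315,220:420]
cv2.imwrite("pics/crop.png",cv2.resize(i,None,fx=4,fy=4,interpolation=cv2.INTER_CUBIC))
i=cv2.imread("pics/side0.png")[200:350,190:390]
cv2.imwrite("pics/crops.png",cv2.resize(i,None,fx=4,fy=4,interpolation=cv2.INTER_CUBIC))
E
```

```text
(no output)
```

View pics/crop.png

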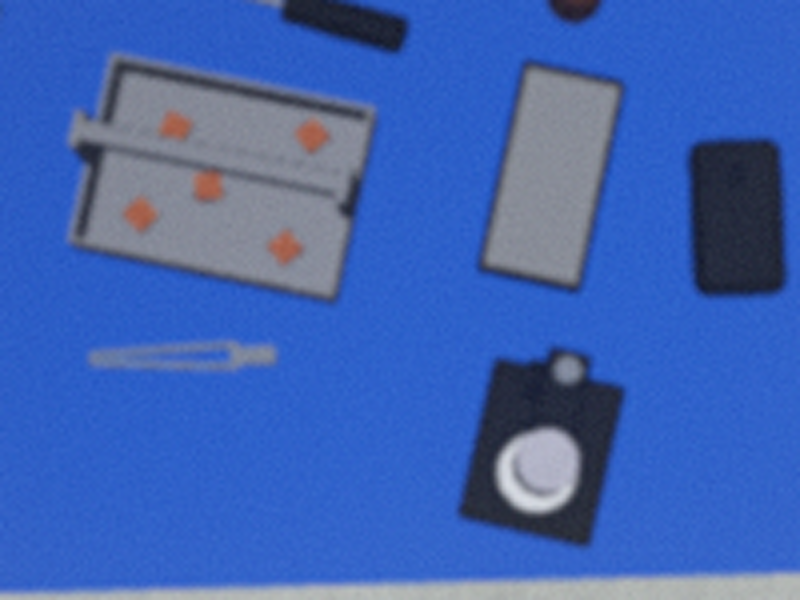

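View pics/crops.png

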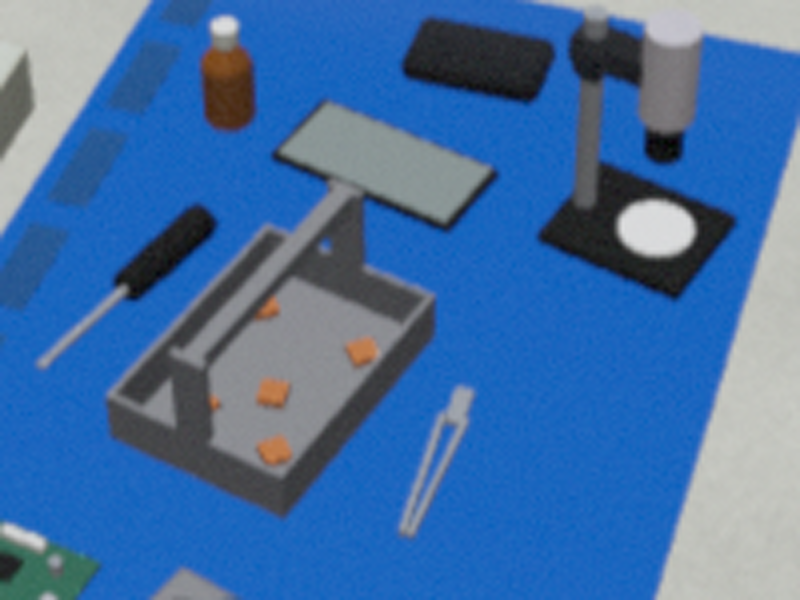

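The crops confirm the choice: grey tote with five copper blocks and a handle, and the silver-barrel microscope to its right on the near side. The rim corners in the top crop are about (114,56), (375,106), (335,299) and (72,241). In the side crop they are about (110,400), (270,225), (435,297) and (282,487).

```bash
cat > h.py <<'E'
import numpy as np
from rig import robot
def proj(n,P):
    c=robot.camera_model(n);E=c["extrinsics"];K=c["intrinsics"]
    p=(E[:3,:3]@np.asarray(P).T).T+E[:3,3]; p=p*[1,-1,-1]
    q=(K@p.T).T; return q[:,:2]/q[:,2:]
def unproj(n,uv,z):
    c=robot.camera_model(n);E=c["extrinsics"];K=c["intrinsics"]
    d=np.linalg.inv(K)@np.array([*uv,1.]);d=E[:3,:3].T@(d*[1,-1,-1]);o=-E[:3,:3].T@E[:3,3]
    return o+d*(z-o[2])/d[2]
E
python3 - <<'E'
from h import *
from scipy.optimize import least_squares
from scipy.spatial.transform import Rotation as R
T=np.array([[114,56],[375,106],[335,299],[72,241]]);S=np.array([[110,400],[270,225],[435,297],[282,487]])
t=(T+.5)/4-.5+[220,165]; s=(S+.5)/4-.5+[190,200]
for n,a in(("top",t),("side",s)):
    W=np.array([unproj(n,u,.04) for u in a]);print(n,W.round(4).tolist(),np.linalg.norm(np.roll(W,-1,0)-W,axis=1).round(4))
L=np.array([[.065,.09,.04],[.065,-.09,.04],[-.065,-.09,.04],[-.065,.09,.04]])
def X(p,L):c,sn=np.cos(p[2]),np.sin(p[2]);return L@np.array([[c,sn,0],[-sn,c,0],[0,0,1]])+[p[0],p[1],0]
f=lambda p:np.r_[(proj("top",X(p,L))-t).ravel(),(proj("side",X(p,L))-s).ravel()]
r=least_squares(f,[.5,.1,0]);p=r.x;print("pose",p[:2],np.degrees(p[2]),"res",r.fun.round(1))
B=X(p,np.array([[0,.09,.106],[0,-.09,.106],[0,0,.098]]));print("handle",B)
print("handle ends crop px",(proj("top",B)-[220,165])*4,(proj("side",B)-[190,200])*4)
for q in((545,450),):print("scope",unproj("top",(np.array(q))/4+[220,165],.0))
st=robot.read_state();A=R.from_rotvec(st["ee_rot"]).as_matrix();print(A.round(4),st["eef_pos"])
E
```

```text
top [[0.6751, 0.1758, 0.04], [0.6361, 0.0027, 0.04], [0.5081, 0.032, 0.04], [0.5515, 0.2049, 0.04]] [0.1774 0.1314 0.1783 0.127 ]
side [[0.6721, 0.1831, 0.04], [0.6321, 0.0064, 0.04], [0.5078, 0.038, 0.04], [0.5475, 0.2176, 0.04]] [0.1812 0.1282 0.1839 0.1292]
pose [0.5917067  0.10667761] -13.371086512428567 res [-1.3 -0.2 -0.5  0.8 -0.8  0.2 -1.7  0.9 -0.8 -1.5 -0.4 -0.7  0.5 -1.
  0.5 -2.7]
handle [[0.61251983 0.19423795 0.106     ]
 [0.57089357 0.01911726 0.106     ]
 [0.5917067  0.10667761 0.098     ]]
handle ends crop px [[ 68.0935975  128.83053082]
 [345.67540415 185.84488917]
 [207.97795977 159.51601797]] [[185.72976177 358.01144943]
 [348.11545321 181.10121538]
 [270.58388026 275.43558266]]
scope [ 0.40615696 -0.10517621  0.        ]
[[ 9.425e-01  3.343e-01 -4.000e-04]
 [ 3.343e-01 -9.425e-01  1.200e-03]
 [ 0.000e+00 -1.200e-03 -1.000e+00]] [ 0.20876978 -0.58865881  0.23064151]
```

Emit:
arm_command(
  rot=[
    [0,0,-7],
    [0,0,-7],
    [0,0,-7],
    [0,0,-7],
    [0,0,-7],
  ],
  offset=[
    [0,0,-15],
    [0,0,-20],
    [0,0,-20],
    [0,0,-20],
    [0,0,-15],
  ],
  hand=[85,85,85,85,85],
)

```text
time: 0.52
eef_pos: [0.2089, -0.5892, 0.3227]
ee_rot: [2.788, 1.447, -0.0]
contact_force: [-0.2, 0.4, -1.0]
gripper_width: 0.0853
grip_force: 0.0
```

Emit:
arm_command(
  rot=[
    [0,0,-7],
    [0,0,-7],
    [0,0,-7],
    [0,0,-1],
    [0,0,0],
  ],
  offset=[
    [0,0,0],
    [0,0,0],
    [0,0,0],
    [20,5,0],
    [35,10,0],
  ],
  hand=[85,85,85,85,85],
)

```text
time: 0.93
eef_pos: [0.2356, -0.5405, 0.3204]
ee_rot: [-2.467, -1.944, 0.001]
contact_force: [0.8, 0.7, 0.2]
gripper_width: 0.0849
grip_force: 0.0
```

Emit:
arm_command(
  rot=[
    [0,0,0],
    [0,0,0],
    [0,0,0],
    [0,0,0],
    [0,0,0],
  ],
  offset=[
    [38,11,0],
    [38,11,0],
    [38,11,0],
    [38,11,0],
    [38,11,0],
  ],
  hand=[85,85,85,85,85],
)

```text
time: 1.35
eef_pos: [0.3347, -0.3654, 0.321]
ee_rot: [-2.467, -1.945, -0.0]
contact_force: [0.5, -1.3, 0.1]
gripper_width: 0.0855
grip_force: 0.0
```

Emit:
arm_command(
  rot=[
    [0,0,0],
    [0,0,0],
    [0,0,0],
    [0,0,0],
    [0,0,0],
  ],
  offset=[
    [38,11,0],
    [38,11,0],
    [38,11,0],
    [38,11,0],
    [38,11,0],
  ],
  hand=[85,85,85,85,85],
)

```text
time: 1.77
eef_pos: [0.4325, -0.1934, 0.3212]
ee_rot: [2.467, 1.945, -0.0]
contact_force: [0.8, -0.1, 0.9]
gripper_width: 0.0849
grip_force: 0.0
```

Emit:
arm_command(
  rot=[
    [0,0,0],
    [0,0,0],
    [0,0,0],
    [0,0,0],
    [0,0,0],
  ],
  offset=[
    [36,9.5,0],
    [36,9.5,0],
    [36,9.5,0],
    [36,9.5,0],
    [36,9.5,0],
  ],
  hand=[85,85,85,85,85],
)

```text
time: 2.18
eef_pos: [0.5206, -0.0294, 0.3211]
ee_rot: [-2.466, -1.946, 0.0]
contact_force: [0.4, -0.3, 0.4]
gripper_width: 0.0848
grip_force: 0.0
```

Emit:
arm_command(
  rot=[
    [0,0,0],
    [0,0,0],
    [0,0,0],
    [0,0,0],
    [0,0,0],
  ],
  offset=[
    [36,9.5,10],
    [36,9.5,20],
    [36,9.5,20],
    [31,8,15],
    [0,0,0],
  ],
  hand=[85,85,85,85,85],
)

```text
time: 2.6
eef_pos: [0.5879, 0.0988, 0.2529]
ee_rot: [-2.461, -1.947, 0.004]
contact_force: [-0.9, -0.6, -0.8]
gripper_width: 0.0846
grip_force: 0.0
```

```bash
python3 - <<'E'
from h import *
import cv2
from scipy.spatial.transform import Rotation as R
s=robot.read_state();print(s["time"],s["eef_pos"],R.from_rotvec(s["ee_rot"]).as_matrix().round(3),s["q"])
c=robot.camera_model("wrist")
i=robot.snapshot("wrist")
cv2.imwrite("pics/w1.png",i[:,:,::-1])
B=np.array([[0.6125,.1942,.106],[.5709,.0191,.106],[.5917,.1067,.106]]);print(proj("wrist",B));np.savez("w1",E=c["extrinsics"],K=c["intrinsics"])
E
```

```text
2.6 [0.58793318 0.09882876 0.25287223] [[ 0.23   0.973 -0.004]
 [ 0.973 -0.23   0.001]
 [ 0.    -0.004 -1.   ]] [0.16307866 0.29081605 1.6714569  0.00177318 1.18311145 0.39464736]
[[324.38761422  78.91656598]
 [323.26313765 310.75927542]
 [323.75893283 205.42640032]]
```

View pics/w1.png

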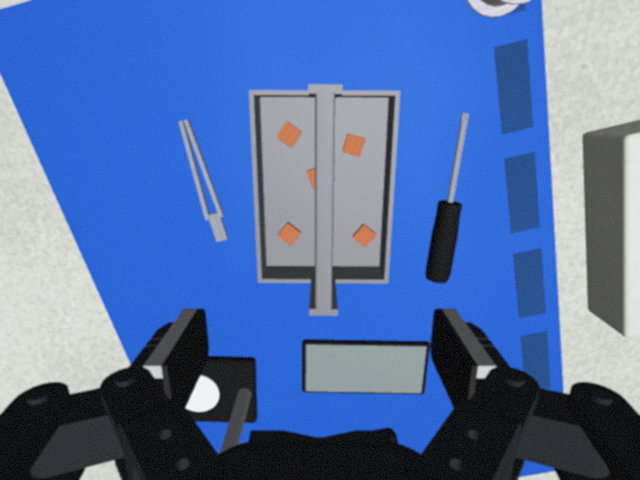

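The wrist view shows the bar square to the fingers. Its ends are at (325,87) and (323,314), close to the predicted (324,79) and (323,311). Now I'll refine the bar position.

```bash
python3 - <<'E'
from h import *
from scipy.spatial.transform import Rotation as R
a=unproj("wrist",(325,86),.106);b=unproj("wrist",(323.3,314),.106);m=(a+b)/2
print(a,b,np.linalg.norm(a-b),m,np.degrees(np.arctan2(*(a-b)[:2])))
s=robot.read_state();A=R.from_rotvec(s["ee_rot"]).as_matrix()
print(s["eef_pos"],A.T@(np.r_[m[:2],.079]-s["eef_pos"])*1e3)
E
```

```text
[0.61187754 0.1896234  0.106     ] [0.57024181 0.01613877 0.106     ] 0.17841091100183565 [0.59105967 0.10288108 0.106     ] 13.495551106752517
[0.58723158 0.09671694 0.25425469] [  7.08298422   2.9644731  175.23669844]
```

Emit:
arm_command(
  rot=[
    [0,0,0],
    [0,0,0],
    [0,0,0],
    [0,0,0],
    [0,0,0],
  ],
  offset=[
    [4,1.5,20],
    [3,1.5,30],
    [0,0,35],
    [0,0,35],
    [0,0,15],
  ],
  hand=[85,85,85,85,85],
)

```text
time: 3.07
eef_pos: [0.5896, 0.0991, 0.1182]
ee_rot: [-2.466, -1.944, 0.007]
contact_force: [-0.0, 0.6, -0.3]
gripper_width: 0.0847
grip_force: 0.0
```

Emit:
arm_command(
  rot=[
    [0,0,0],
  ],
  offset=[
    [0,0,0],
  ],
  hand=[85],
)

```text
time: 3.15
eef_pos: [0.5892, 0.0991, 0.1184]
ee_rot: [-2.465, -1.943, 0.009]
contact_force: [-0.2, -0.0, 0.2]
gripper_width: 0.0848
grip_force: 0.0
```

```bash
python3 - <<'E'
from h import *
from scipy.spatial.transform import Rotation as R
s=robot.read_state();A=R.from_rotvec(s["ee_rot"]).as_matrix()
print(s["eef_pos"],A.round(3),A.T@(np.array([.5911,.1029,.079])-s["eef_pos"])*1e3)
E
```

```text
[0.58924761 0.09906466 0.11839927] [[ 0.234  0.972 -0.007]
 [ 0.972 -0.234 -0.001]
 [-0.003 -0.006 -1.   ]] [ 4.27386599  1.14435407 39.3810657 ]
```

Emit:
arm_command(
  rot=[
    [0,0,0],
    [0,0,0],
    [0,0,0],
    [0,0,0],
    [0,0,0],
  ],
  offset=[
    [4,1,15],
    [0,0,15],
    [0,0,9],
    [0,0,0],
    [0,0,0],
  ],
  hand=[85,85,85,85,60],
  grip_force=20,
)

```text
time: 3.57
eef_pos: [0.5944, 0.1038, 0.0837]
ee_rot: [2.467, 1.945, 0.0]
contact_force: [-0.8, -0.2, 0.8]
gripper_width: 0.075
grip_force: 0.0
```

Emit:
arm_command(
  rot=[
    [0,0,0],
    [0,0,0],
    [0,0,0],
    [0,0,0],
    [0,0,0],
  ],
  offset=[
    [0,0,0],
    [0,0,0],
    [0,0,0],
    [0,0,0],
    [0,0,0],
  ],
  hand=[50,40,30,20,10],
  grip_force=20,
)

```text
time: 3.98
eef_pos: [0.5942, 0.1042, 0.0833]
ee_rot: [2.467, 1.945, 0.001]
contact_force: [-1.4, -0.7, 0.4]
gripper_width: 0.0139
grip_force: 20.9
```

Emit:
arm_command(
  rot=[
    [0,0,0],
    [0,0,0],
    [0,0,0],
    [0,0,0],
    [0,0,0],
  ],
  offset=[
    [0,0,0],
    [0,0,0],
    [0,0,0],
    [0,0,0],
    [0,0,0],
  ],
  hand=[5,0,0,0,0],
  grip_force=80,
)

```text
time: 4.4
eef_pos: [0.5944, 0.1042, 0.0835]
ee_rot: [2.466, 1.945, 0.001]
contact_force: [-0.9, -0.8, 5.4]
gripper_width: 0.0122
grip_force: 79.2
```

The grip closed at about 14 mm, which is the bar's thickness. Lifting smoothly.

Emit:
arm_command(
  rot=[
    [0,0,0],
    [0,0,0],
    [0,0,0],
    [0,0,0],
    [0,0,0],
  ],
  offset=[
    [0,0,0],
    [0,0,-2],
    [0,0,-4],
    [0,0,-7],
    [0,0,-10],
  ],
  hand=[0,0,0,0,0],
  grip_force=100,
)

```text
time: 4.82
eef_pos: [0.5932, 0.104, 0.1055]
ee_rot: [-2.466, -1.945, 0.003]
contact_force: [-0.3, 0.1, -3.7]
gripper_width: 0.0119
grip_force: 97.7
```

Emit:
arm_command(
  rot=[
    [0,0,0],
    [0,0,0],
    [0,0,0],
    [0,0,0],
    [0,0,0],
  ],
  offset=[
    [0,0,-12],
    [0,0,-15],
    [0,0,-15],
    [0,0,-15],
    [0,0,-15],
  ],
  hand=[0,0,0,0,0],
)

```text
time: 5.23
eef_pos: [0.5942, 0.1042, 0.1798]
ee_rot: [2.466, 1.945, 0.001]
contact_force: [0.4, -0.1, -5.6]
gripper_width: 0.0123
grip_force: 97.7
```

Emit:
arm_command(
  rot=[
    [0,0,0],
    [0,0,0],
    [0,0,0],
    [0,0,0],
    [0,0,0],
  ],
  offset=[
    [0,0,-15],
    [0,0,-15],
    [0,0,-15],
    [0,0,-15],
    [0,0,-12],
  ],
  hand=[0,0,0,0,0],
)

```text
time: 5.65
eef_pos: [0.5943, 0.1042, 0.2523]
ee_rot: [2.466, 1.945, 0.003]
contact_force: [0.5, 1.0, -3.9]
gripper_width: 0.012
grip_force: 97.7
```

Emit:
arm_command(
  rot=[
    [0,0,0],
    [0,0,0],
    [0,0,0],
    [0,0,0],
    [0,0,0],
  ],
  offset=[
    [0,0,-8],
    [0,0,-5],
    [0,0,-2],
    [0,0,0],
    [0,0,0],
  ],
  hand=[0,0,0,0,0],
)

```text
time: 6.07
eef_pos: [0.5937, 0.1041, 0.2642]
ee_rot: [-2.466, -1.945, 0.002]
contact_force: [-0.1, 0.7, -5.2]
gripper_width: 0.0119
grip_force: 97.7
```

```bash
python3 - <<'E'
from h import *
import cv2
a=robot.snapshot("side")[150:350,150:416]
cv2.imwrite("pics/lift.png",cv2.resize(a,None,fx=3,fy=3,interpolation=cv2.INTER_CUBIC)[:,:,::-1])
E
```

```text
(no output)
```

View pics/lift.png

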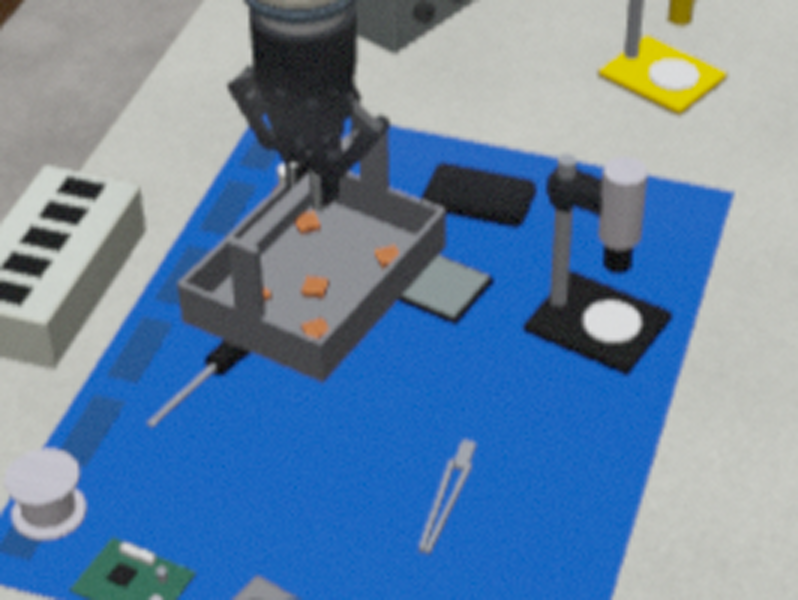

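The tote is lifted level with all five blocks still inside. Next I tip it towards corner_right, about the tool axis (-1, 1, 0), gently.

Emit:
arm_command(
  rot=[
    [-0.6,0.6,0],
    [-1.2,1.2,0],
    [-1.5,1.5,0],
    [-1.5,1.5,0],
    [-1.5,1.5,0],
  ],
  offset=[
    [0,0,0],
    [0,0,0],
    [0,0,0],
    [0,0,0],
    [0,0,0],
  ],
  hand=[0,0,0,0,0],
)

```text
time: 6.53
eef_pos: [0.5937, 0.1041, 0.2642]
ee_rot: [2.445, 1.928, 0.243]
contact_force: [-0.8, -0.3, -4.0]
gripper_width: 0.0119
grip_force: 97.7
```

Emit:
arm_command(
  rot=[
    [-1.5,1.5,0],
    [-1.5,1.5,0],
    [-1.5,1.5,0],
    [-1.5,1.5,0],
    [-1.5,1.5,0],
  ],
  offset=[
    [0,0,0],
    [0,0,0],
    [0,0,0],
    [0,0,0],
    [0,0,0],
  ],
  hand=[0,0,0,0,0],
)

```text
time: 6.95
eef_pos: [0.5935, 0.1039, 0.2643]
ee_rot: [2.401, 1.893, 0.524]
contact_force: [0.1, 0.1, -4.2]
gripper_width: 0.0117
grip_force: 97.8
```

Emit:
arm_command(
  rot=[
    [-1.5,1.5,0],
    [-1.5,1.5,0],
    [-1.5,1.5,0],
    [-1.5,1.5,0],
    [-1.5,1.5,0],
  ],
  offset=[
    [0,0,0],
    [0,0,0],
    [0,0,0],
    [0,0,0],
    [0,0,0],
  ],
  hand=[0,0,0,0,0],
)

```text
time: 7.37
eef_pos: [0.5934, 0.1038, 0.2642]
ee_rot: [2.337, 1.843, 0.796]
contact_force: [0.1, 0.6, -4.0]
gripper_width: 0.0122
grip_force: 97.9
```

Emit:
arm_command(
  rot=[
    [-1.5,1.5,0],
    [-1.5,1.5,0],
    [-0.8,0.8,0],
    [-0.4,0.4,0],
    [0,0,0],
  ],
  offset=[
    [0,0,0],
    [0,0,0],
    [0,0,0],
    [0,0,0],
    [0,0,0],
  ],
  hand=[0,0,0,0,0],
)

```text
time: 7.78
eef_pos: [0.5932, 0.1038, 0.264]
ee_rot: [2.294, 1.809, 0.943]
contact_force: [-0.2, -0.4, -5.0]
gripper_width: 0.0119
grip_force: 97.9
```

Emit:
arm_command(
  rot=[
    [0,0,0],
    [0,0,0],
    [0,0,0],
    [0,0,0],
    [0,0,0],
  ],
  offset=[
    [0,0,0],
    [0,0,0],
    [0,0,0],
    [0,0,0],
    [0,0,0],
  ],
  hand=[0,0,0,0,0],
)

```text
time: 8.2
eef_pos: [0.5942, 0.1043, 0.2649]
ee_rot: [2.293, 1.809, 0.944]
contact_force: [-0.3, 0.4, -4.1]
gripper_width: 0.0124
grip_force: 97.9
```

```bash
python3 - <<'E'
from h import *
import cv2
from scipy.spatial.transform import Rotation as R
s=robot.read_state();A=R.from_rotvec(s["ee_rot"]).as_matrix();print(s["eef_pos"],A.round(3),np.degrees(np.arccos(-A[2,2])),s["q"])
a=robot.snapshot("side")[150:350,150:416];b=robot.snapshot("wrist")
a=cv2.resize(a,(400,300),interpolation=cv2.INTER_CUBIC);b=cv2.resize(b[0:330,100:540],(400,300))
cv2.imwrite("pics/tilt.png",cv2.resize(np.hstack([a,b]),(800,300))[:,:,::-1])
E
```

```text
[0.59422417 0.10428579 0.26489416] [[ 0.117  0.857  0.502]
 [ 0.902 -0.304  0.308]
 [ 0.416  0.416 -0.808]] 36.05719442995592 [-0.00642009  0.07046462  2.07751867  0.65518159  0.53577725 -0.26491813]
```

View pics/tilt.png

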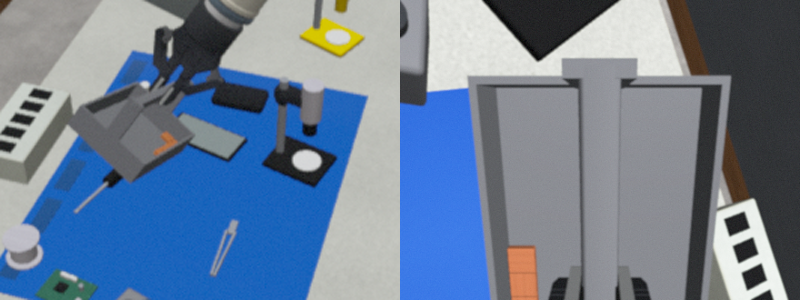

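The tote is tilted 36° towards corner_right and the blocks have slid there. I'll enlarge to count them.

```bash
python3 - <<'E'
from h import *
import cv2
a=robot.snapshot("side")[185:285,190:290];b=robot.snapshot("wrist")[180:400,140:360]
c=robot.snapshot("top")[150:270,220:340]
cv2.imwrite("pics/t2.png",np.hstack([cv2.resize(x,(400,400),interpolation=cv2.INTER_CUBIC) for x in(a,b)])[:,:,::-1])
s=robot.read_state();print(s["time"],np.abs(s["joint_velocities"]).max())
E
```

```text
8.45 0.005485492973369442
```

View pics/t2.png

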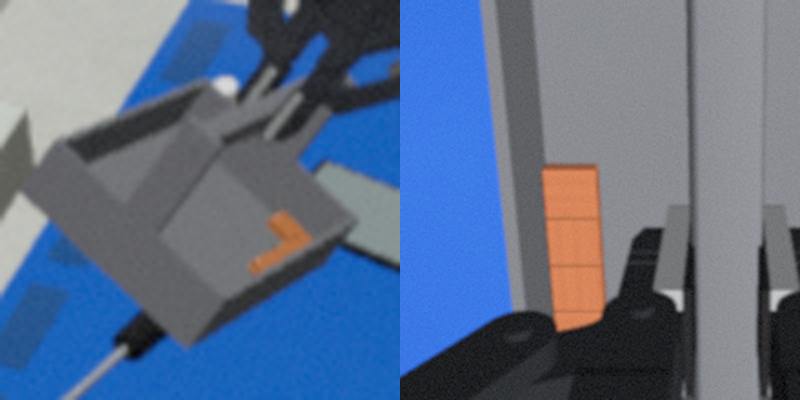

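```bash
python3 - <<'E'
from h import *
from scipy.spatial.transform import Rotation as R
s=robot.read_state();A=R.from_rotvec(s["ee_rot"]).as_matrix();t=np.array(s["eef_pos"])
M=np.c_[A[:,1],A[:,0],-A[:,2]]           # tote axes in world
o=t-M@[0.002,0.001,.0835]
c=robot.camera_model("wrist");E=c["extrinsics"];K=c["intrinsics"];cw=-E[:3,:3].T@E[:3,3]
def ray(n,u,h):
    c=robot.camera_model(n);E=c["extrinsics"];K=c["intrinsics"];cw=-E[:3,:3].T@E[:3,3]
    d=E[:3,:3].T@((np.linalg.inv(K)@[*u,1])*[1,-1,-1]);c0=M.T@(cw-o);d=M.T@d
    return ((c0+d*(h-c0[2])/d[2])*1e3).round(1)
for u in((542,168),(597,165),(545,218),(548,266),(602,263),(555,312)):
    print("wrist",u,ray("wrist",np.array([u[0]-400,u[1]])*.55+[140,180],.011))
for u in((250,268),(272,218),(292,213),(312,240),(258,272)):
    print("side",u,ray("side",np.array(u)/4+[190,185],.011))
print("px corner_right side",(proj("side",(o+M@np.array([-.061,-.086,.004]))[None])-[190,185])*4, "rim",(proj("side",(o+M@np.array([-.065,-.09,.04]))[None])-[190,185])*4)
E
```

```text
wrist (542, 168) [-59.5 -12.1  11. ]
wrist (597, 165) [-41.3 -11.   11. ]
wrist (545, 218) [-59.9 -30.3  11. ]
wrist (548, 266) [-60.3 -48.7  11. ]
wrist (602, 263) [-41.6 -47.5  11. ]
wrist (555, 312) [-59.2 -67.1  11. ]
side (250, 268) [-46.7  -0.3  11. ]
side (272, 218) [-26.2 -63.5  11. ]
side (292, 213) [-29.7 -86.   11. ]
side (312, 240) [-51.3 -78.1  11. ]
side (258, 272) [-51.3  -3.4  11. ]
px corner_right side [[322.58346096 255.48145303]] rim [[362.9585069  217.38026122]]
```

The blocks add up to five. Four stand in a row from corner_right along the near wall (tote y −86 to −13), and the fifth is beside the corner along the end wall (x about −33). They are all packed into that corner, and the arm is still, so I'm handing in.

```bash
python3 -c "
from rig import robot
print(robot.finish_job())"
```

```text
the job is handed in; nothing more can be done
None
```

I handed the job in with the grey tote held still, clear of the bench and tilted 36° towards corner_right, the microscope's corner; nothing spilled, and the five blocks are packed there in an L, four along the near wall with the farthest centred about 65 mm from the corner.

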